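# Index the watch-movement carrier and hold its stop pin home

## Robot

A 6-joint arm with a two-finger parallel gripper is mounted at the origin on a cart in front of the work surface, level with it; the furniture and walls round the work are solid. World frame = base frame: x ahead of the robot, y to its left, z up, the work surface at z = 0. Lengths are in m, angles in degrees, forces in N, time in s.
With the tool pointing down it reaches from about 0.4 to 0.825 m from the base axis. Payload 7 kg.
Tool frame: the origin (TCP) lies at the very end of the fingers, on their centre line; the grasp point (between the pads) lies 19 mm behind it (r.hold_point_z is the distance from the TCP to the grasp point, in m); z points along the fingers, y is the line along which they close (so a half turn about z gives the same grasp; the last joint's range is limited). The gripper opens to 88 mm and grips with 3 to 60 N. Pads are 19 mm wide; open, the fingers measure 130 mm over their backs; the gripper's body (78 mm by 193 mm) begins 47 mm behind the grasp point.
Start: joints at [-51.904, 20.546, 0.682, 0, -70.136, -16.507], TCP at [0.248, -0.628, 0.227] pointing down, gripper open.
Joint ranges: [-176.03, 176.03], [-82.01, 121.73], [-58.28, 71.71], [-173.87, 95.51], [-174.79, -0.11], [-173.66, 173.66]. Speed limits (degrees/s): [136.94, 136.94, 172.46, 180, 180, 180].

## Interface

Orientations are given as [roll, pitch, yaw] about the fixed x, y, z axes, in that order (R = Rz(yaw) Ry(pitch) Rx(roll)).
In Python, from plant import telemetry, vision, workorder, r gives the robot as it stands.
- The arm moves only by the tool move_arm, never from a script. Its argument "plan" is a list of rows, each a list of 7 numbers: the opening, from -1 (shut) to 1 (fully open), so that 0 is half open, then the shift along the world's x, y, z in m, then the turn, a rotation vector about the world's x, y, z in degrees. In form: [[fingers, dx, dy, dz, ax, ay, az], ...]. A call has 1 to 20 rows; each row shifts and turns the commanded pose from where the row before left it; what a row does not reach is not made up. A row lasts 1/8 s, in which the tool goes at most 62.5 mm and 10.7 degrees, less where a joint would pass 70% of its speed; a pose out of reach is approached as far as the arm can. A call is refused whole if a number of a shift passes 0.0625 or a number of a turn 10.7, either way. A call with a gripper value outside its range is refused whole. The fingers move at their own pace and stop on an object; "force" is the grip in N (left out, the last holds). Time passes only in rows, so rows that do not move let the fingers close. It gives the time, the measured TCP pose, the force, the opening and the grip force at its end, in the units of the state.
- telemetry.get_state(): the state, without advancing time (a new reading comes with each control period).
- vision.capture(name): name is "side" or "top"; returns a dict with "img" (420x560x3 uint8, red, green, blue), "depth" (420x560 float32, m along the optical axis (not along the pixel's ray), 0 where there is no reading), "intrinsics" (3x3 intrinsics, pixels), "R" (3x3) and "t" (3): a world point X has camera coordinates R X + t. Camera axes: x right, y down, z forward; pixel columns grow to the right and rows downward; lengths in m; the calibration is good to about 2 mm. A picture is of the moment at which its call begins.
- workorder.close_job(): hands the job in; it is judged then, once.
The state is a dict: "time_s": time; "joints": joint angles; "qd": joint speeds; "joint_torque": joint torques, N m; "tcp_pos": TCP position; "eef_rot": TCP orientation; "contact_force": force on the tool from outside, world axes, zero at the start; "moment": the same for the moment, N m; "gripper_width": finger opening in m; "gripper_force": force on a finger pad.
Only numpy, scipy, OpenCV 4.12 (cv2) and the standard library are available. Lean on these libraries where they do the work, as an engineer would, in place of code of your own. Each camera call takes 0.05 s, during which the arm holds its last target. There are 200 camera calls.

## Task

On the slide rail, first push the carrier (the long plate with the small vice and upright post) forward, away from the lock block, until it clicks into the next station. Then pull up the spring plunger on the lock block, slide the block up behind the carrier to its next hole and let the pin drop in. Finish while still holding the plunger knob, pressing it down so that the pin is fully home, and leave the other things on the bench alone.

Things in the scene. Friction and masses are not known exactly. Their poses are not given: they have to be found in the camera images.
- rail: Fixed steel slide rail, 300 mm long (its y), 108 mm wide (its x), end plates 32 mm high; origin: centre of its underside, z up. Forward is its +y. A perforated strip down its middle (top 22 mm above the bench) has 12 mm pin holes at y = -100, -50 and 0 mm. White lines on its -x lip at y = -19, +31, +81 mm mark the carrier's stations.
- carrier (a joint): Carrier's slide along the rail's +y from its first station, m: stations at 0, 0.050, 0.100. It starts between the first two, so its next station is 0.050. About 0.6 N friction, stays where left; a spring ball meets a ridge 10 mm before a station (6 to 7 N to push over); once within 3 mm of the station the ball pulls it onto the station when let go.
- post_mid (a point): Grip point of the carrier's upright round steel post: 14 mm diameter, from 23 mm below this point (the carrier's top, 37 mm above the bench) to 18 mm above it. The post stands on the rail's centre line, 42 mm forward of the carrier's middle; the small brass vice with a watch movement on it begins 26 mm behind the post's near side.
- carrier_mark (a point): Centre of the carrier's plate (aluminium, 110 mm along the rail, 88 mm across, 14 mm thick, top 37 mm above the bench), level with the white line on its -x edge. The vice and movement on it reach 58 mm above the bench and take up 25 mm behind to 9 mm ahead of this point along the rail.
- stop (a joint): Lock block's slide along the rail's +y from its first hole, m: holes at 0, 0.050, 0.100. It starts pinned at 0; next hole 0.050. Friction 1.5 N, no detent, 2 mm play when pinned. Block 44 mm along the rail, 88 mm across, top 39 mm above the bench, brass collar 22 mm wide up to 53 mm. It stands 4 mm behind the carrier when both are at places of the same number.
- plunger (a joint): Height of the plunger over its spring rest, m. 0: let go, 8 mm round-nosed pin 6 mm deep in its hole. Above 0.006: pulled clear (limit 0.016). On the strip between holes it rests at 0.006 and drops in by itself at a hole. -0.004: pressed fully home (hard stop); springs back to 0 when let go. Spring 0.8 N per mm both ways: 9 N to pull 11 mm, 3 N to hold home.
- knob_mid (a point): Centre of the plunger's black round knob: 24 mm diameter, 26 mm tall (13 mm above and below this point), upright axis over the pin, on the rail's centre line; moves with the plunger and the lock block. At rest 71 mm above the bench.
- knob: The same knob; origin at the centre of its underside, at rest 58 mm above the bench.
- eye_loupe: Bystander: black watchmaker's eye loupe, 36 mm wide, 39 mm tall, origin at its underside; behind the rail (rail +x side).
- small_tin: Bystander: small round tan parts tin, 36 mm wide, 20 mm tall, origin at its underside; behind the rail.
- blue_screwdriver: Bystander: small screwdriver with blue end, 92 mm long, 12 mm thick, origin at its underside; behind the rail.

How it is judged:
By the outcome, as a careful person would: the job done as asked, in the order asked, and still so for the second after the job is handed in, while the arm keeps its last pose, push and grip.
It also fails if it takes over 38 s, if anything falls off the work surface, if the arm or the gripper's body presses on something with over 40 N, if the wrist force passes 120 N, or if a joint passes its speed limit or range.

## Working session

There is one attempt and no reset: what is moved stays moved. The work goes in short steps, Python scripts to look and compute and a tool call to move; the robot and the scene stay as the last step left them, time stands still between calls to the robot, and variables do not carry over. Pictures are saved under pics/ and viewed, at most 10 in all, crops included, and the job is handed in when it is done.

Besides the shell and the picture viewer there is one more tool, called after "Request:" as name([rows], argument=value, ...), one row to a line, values as JSON. move_arm: Moves the arm, as the interface text tells. Its arguments: {"type":"object","properties":{"plan":{"type":"array"},"force":{"type":"number"}},"required":["plan"]}

```bash
mkdir -p pics; cat > h.py <<'E'
import numpy as np,cv2
from plant import telemetry, vision, workorder, r
def cap(n,f):
    c=vision.capture(n); cv2.imwrite(f'pics/{f}.png',c['img'][:,:,::-1]); np.savez(f'pics/{f}.npz',**c); return c
def px(c,u,v,d=None):
    d=np.median([x for x in c['depth'][v-1:v+2,u-1:u+2].ravel() if x>0]) if d is None else d
    p=np.linalg.inv(c['intrinsics'])@[u*d,v*d,d]; return c['R'].T@(p-c['t'])
def pz(c,u,v,z):
    q=c['R'].T@np.linalg.inv(c['intrinsics'])@[u,v,1.]; o=-c['R'].T@c['t']; return o+q*(z-o[2])/q[2]
E
python3 - <<'E'
from h import *
for n in('top','side'):
    c=cap(n,n+'0'); print(n,-c['R'].T@c['t'])
s=telemetry.get_state(); print(s)
E
```

```text
top [0.46071294 0.18196144 0.90958464]
side [ 0.44066652 -0.59725724  0.37357087]
{'time_s': 0.1, 'joints': array([-5.19044513e+01,  2.05874416e+01,  6.38862031e-01, -1.68696909e-02,
       -7.01376986e+01, -1.65062023e+01]), 'qd': array([-0.03065816, -0.03542012,  0.19775779,  0.06111656,  0.11434924,
        0.10215001]), 'joint_torque': array([-1.04226827e-03, -5.84162199e+01,  2.93752849e+01,  7.01546565e+00,
        1.01941256e-02, -6.34711841e-05]), 'tcp_pos': array([ 0.24816105, -0.6272442 ,  0.22571665]), 'eef_rot': array([ 1.79912771e+02, -9.30951124e-03, -1.58416390e+02]), 'contact_force': array([ 0.13204555,  0.5777478 , -0.02843726]), 'moment': array([-0.04555726,  0.02737911, -0.02519166]), 'gripper_force': 0.0, 'gripper_width': 0.08793367324426196}
```

View pics/top0.png

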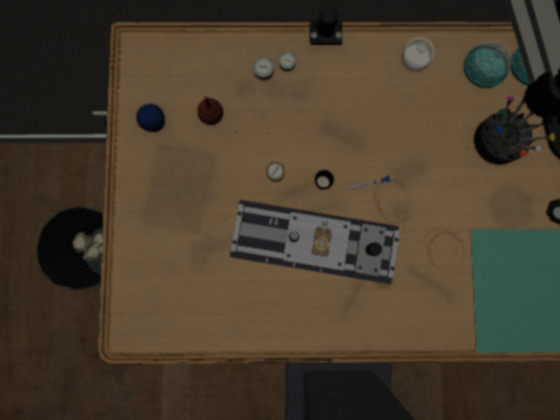

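View pics/side0.png

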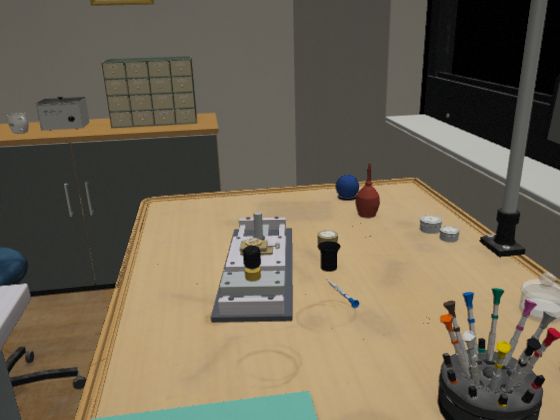

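The top view shows the rail from (238,203) to (398,280), with the post at (294,237), vice at (321,242) and knob at (374,249). Forward is to the left in the image, roughly world +y.

```bash
python3 - <<'E'
from h import *
c=dict(np.load('pics/top0.npz'))
for n,u,v,z in [('post',294,237,.078),('knob',374,249,.084),('vice',321,242,.055)]:
    print(n,px(c,u,v),pz(c,u,v,z))
i=c['img'][185:295,215:415,::-1]; i=cv2.convertScaleAbs(cv2.resize(i,None,fx=4,fy=4,interpolation=cv2.INTER_CUBIC),alpha=1.6)
cv2.imwrite('pics/topc.png',i)
E
```

```text
post [0.50942962 0.16529018 0.08175542] [0.50965063 0.16521456 0.078     ]
knob [0.48826132 0.03027885 0.08275637] [0.48821988 0.03050697 0.084     ]
vice [0.50191372 0.11769749 0.05619123] [0.50197123 0.11760779 0.055     ]
```

View pics/topc.png

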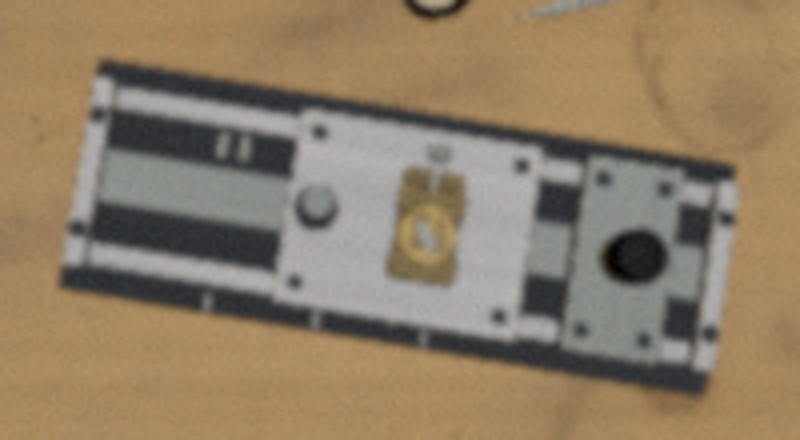

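```bash
python3 - <<'E'
from h import *
c=dict(np.load('pics/top0.npz'))
f=lambda u,v,z:pz(c,215+u/4-.4,185+v/4-.4,z)[:2]
C=[f(*p,.004) for p in[(103,60),(735,165),(705,392),(62,287)]]
print('corners',C,'centre',np.mean(C,0))
d=(C[0]+C[3]-C[1]-C[2]);print('len',np.linalg.norm(d)/2,'w',np.linalg.norm(C[0]-C[3])); d/=np.linalg.norm(d)
print('d',d,np.degrees(np.arctan2(d[0],d[1])))
o=np.mean(C,0); n=np.array([d[1],-d[0]])
for k,p in dict(post=(316,203,.078),knob=(636,256,.084),l0=(423,338,.015),l1=(316,320,.015),l2=(208,302,.015)).items():
    w=f(*p); print(k,w,'along',(w-o)@d,'across',(w-o)@n)
print('knob pred',o-.1*d)
E
```

```text
corners [array([0.58458108, 0.26352567]), array([ 0.53356169, -0.03074816]), array([ 0.42920099, -0.01341702]), array([0.47904619, 0.28189923])] centre [0.50659749 0.12531493]
len 0.29907780601334977 w 0.10712235614501944
d [0.16862601 0.98568011] 9.707941724273283
post [0.51246562 0.16587301] along 0.0409668097823243 across -0.0010550462047263288
knob [0.48889694 0.0311638 ] along -0.0957876710241714 across -0.0015707510271116946
l0 [0.45470505 0.11650983] along -0.01742942868357293 across -0.04966457586254689
l1 [0.46314551 0.16508699] along 0.03187539555590007 across -0.04953635520625479
l2 [0.47160264 0.21419853] along 0.08170975302929989 across -0.04948180581929031
knob pred [0.48973489 0.02674692]
```

Request:
move_arm([
  [1,0.03,0.04,0,0,0,8],
  [1,0.03,0.045,0,0,0,8],
  [1,0.02,0.045,0,0,0,8],
  [1,0.02,0.045,0,0,0,8],
  [1,0.015,0.045,0,0,0,8],
  [1,0.015,0.045,0,0,0,8],
  [1,0.015,0.045,0,0,0,8],
  [1,0.015,0.045,0,0,0,3.1],
  [1,0.015,0.045,0,0,0,0],
  [1,0.015,0.045,0,0,0,0],
  [1,0.015,0.045,0,0,0,0],
  [1,0.01,0.045,0,0,0,0],
  [1,0.01,0.045,0,0,0,0],
  [1,0.01,0.045,0,0,0,0],
  [1,0.01,0.045,-0.02,0,0,0],
  [1,0.01,0.045,-0.02,0,0,0],
  [1,0.005,0.045,-0.02,0,0,0],
  [1,0,0.032,-0.02,0,0,0],
  [1,0,0,0,0,0,0],
])

```text
time_s: 2.48
tcp_pos: [0.5072, 0.1656, 0.1444]
eef_rot: [179.8, -0.1, -99.2]
contact_force: [-0.7, -1.1, 0.4]
gripper_width: 0.0879
gripper_force: 0.0
```

Request:
move_arm([
  [1,0.004,0,-0.03,0,0,-0.5],
  [1,0,0,-0.03,0,0,0],
  [1,0,0,-0.025,0,0,0],
  [1,0,0,-0.015,0,0,0],
  [1,0,0,0,0,0,0],
  [-1,0,0,0,0,0,0],
  [-1,0,0,0,0,0,0],
  [-1,0,0,0,0,0,0],
  [-1,0,0,0,0,0,0],
  [-1,0,0,0,0,0,0],
  [-1,0,0,0,0,0,0],
  [-1,0,0,0,0,0,0],
], force=20)

```text
time_s: 3.98
tcp_pos: [0.5123, 0.1644, 0.0465]
eef_rot: [180.0, -0.0, -99.8]
contact_force: [0.5, 0.2, -0.1]
gripper_width: 0.0234
gripper_force: 0.0
```

Request:
move_arm([
  [-1,0,0,0,0,0,0],
  [-1,0,0,0,0,0,0],
  [-1,0,0,0,0,0,0],
  [-1,0,0,0,0,0,0],
])

```text
time_s: 4.47
tcp_pos: [0.512, 0.1642, 0.0465]
eef_rot: [180.0, -0.0, -99.8]
contact_force: [-2.6, 1.1, 1.7]
gripper_width: 0.0139
gripper_force: 20.0
```

Request:
move_arm([
  [-1,0.0008,0.005,0,0,0,0],
  [-1,0.0008,0.005,0,0,0,0],
  [-1,0.0009,0.005,0,0,0,0],
  [-1,0.0009,0.005,0,0,0,0],
  [-1,0,0,0,0,0,0],
], force=30)

```text
time_s: 5.1
tcp_pos: [0.5156, 0.1851, 0.0465]
eef_rot: [180.0, 0.0, -99.8]
contact_force: [-4.1, 1.8, 2.6]
gripper_width: 0.013
gripper_force: 30.0
```

```bash
python3 - <<'E'
from h import *
c=cap('top','t1'); cap('side','s1')
i=cv2.convertScaleAbs(cv2.resize(c['img'][185:295,215:415,::-1],None,fx=4,fy=4,interpolation=cv2.INTER_CUBIC),alpha=1.6)
cv2.imwrite('pics/t1c.png',i)
E
```

```text
(no output)
```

View pics/t1c.png

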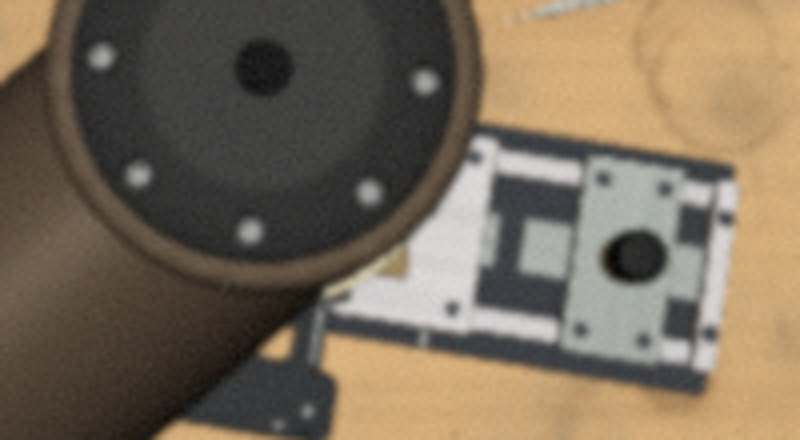

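Request:
move_arm([
  [-1,0.0006,0.0035,0,0,0,0],
  [-1,0.0006,0.0035,0,0,0,0],
  [-1,0.0006,0.004,0,0,0,0],
  [-1,0,0,0,0,0,0],
  [-1,0,0,0,0,0,0],
])

```text
time_s: 5.82
tcp_pos: [0.5177, 0.1968, 0.0465]
eef_rot: [-180.0, 0.1, -99.8]
contact_force: [-6.3, 4.8, 2.3]
gripper_width: 0.0133
gripper_force: 30.0
```

```bash
python3 - <<'E'
from h import *
print(telemetry.get_state()['contact_force'])
c=cap('top','t2')
i=cv2.convertScaleAbs(cv2.resize(c['img'][210:280,285:385,::-1],None,fx=8,fy=8,interpolation=cv2.INTER_CUBIC),alpha=1.5)
cv2.imwrite('pics/t2c.png',i)
E
```

```text
[-6.26082717  4.7921764   2.33274881]
```

View pics/t2c.png

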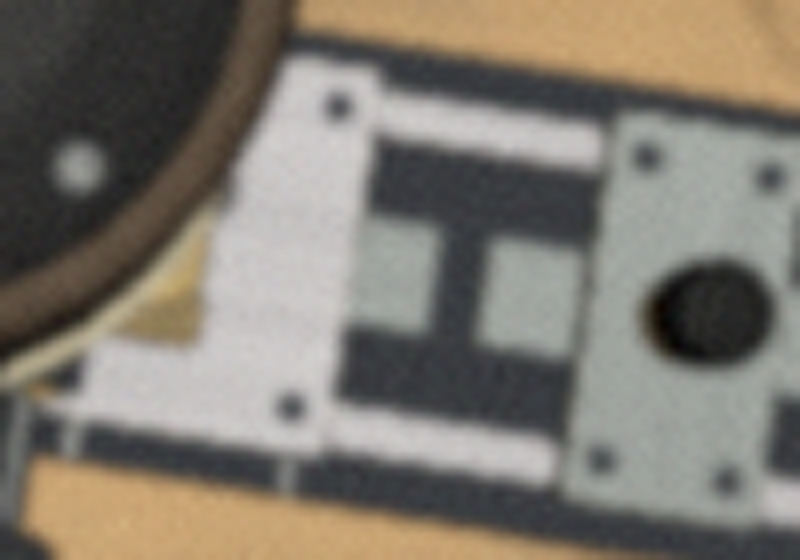

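Request:
move_arm([
  [-1,-0.0008,0.001,0,0,0,0],
  [-1,0,0,0,0,0,0],
  [-1,0,0,0,0,0,0],
])

```text
time_s: 6.25
tcp_pos: [0.5176, 0.1971, 0.0466]
eef_rot: [-179.9, 0.1, -99.8]
contact_force: [1.9, 3.3, -5.9]
gripper_width: 0.0131
gripper_force: 30.0
```

Request:
move_arm([
  [1,0,0,0,0,0,0],
  [1,0,0,0,0,0,0],
  [1,0,0,0,0,0,0],
  [1,0,0,0,0,0,0],
  [1,0,0,0.03,0,0,0],
  [1,0,0,0.03,0,0,0],
  [1,-0.004,-0.03,0.02,0,0,0],
  [1,-0.008,-0.045,0,0,0,0],
  [1,-0.008,-0.045,0,0,0,0],
  [1,-0.007,-0.042,0,0,0,0],
  [1,0,0,0,0,0,0],
])

```text
time_s: 7.62
tcp_pos: [0.4887, 0.0321, 0.1267]
eef_rot: [180.0, -0.0, -100.0]
contact_force: [0.1, -0.3, -0.3]
gripper_width: 0.0876
gripper_force: 0.0
```

```bash
python3 - <<'E'
from h import *
cap('top','t3');c=cap('side','s3')
a=dict(np.load('pics/t3.npz'))['img'][190:290,215:415,::-1]; b=dict(np.load('pics/s3.npz'))['img'][200:320,190:340,::-1]
a=cv2.resize(a,(800,400),interpolation=cv2.INTER_CUBIC)
cv2.imwrite('pics/t3c.png',cv2.convertScaleAbs(a,alpha=1.5))
cv2.imwrite('pics/s3c.png',cv2.convertScaleAbs(cv2.resize(b,None,fx=5,fy=5,interpolation=cv2.INTER_CUBIC),alpha=1.3))
E
```

```text
(no output)
```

View pics/t3c.png

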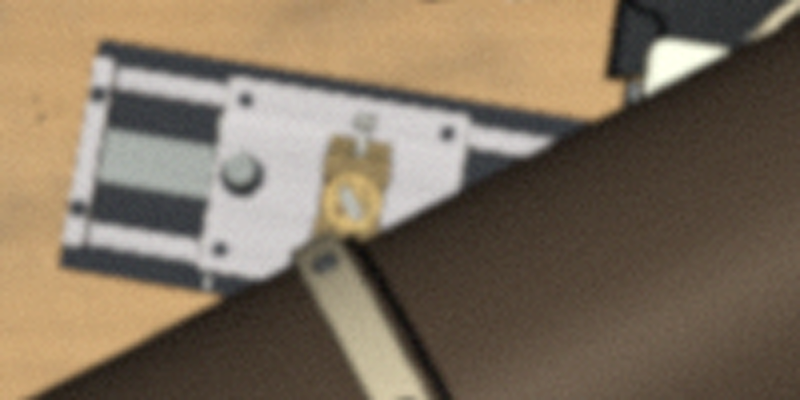

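View pics/s3c.png

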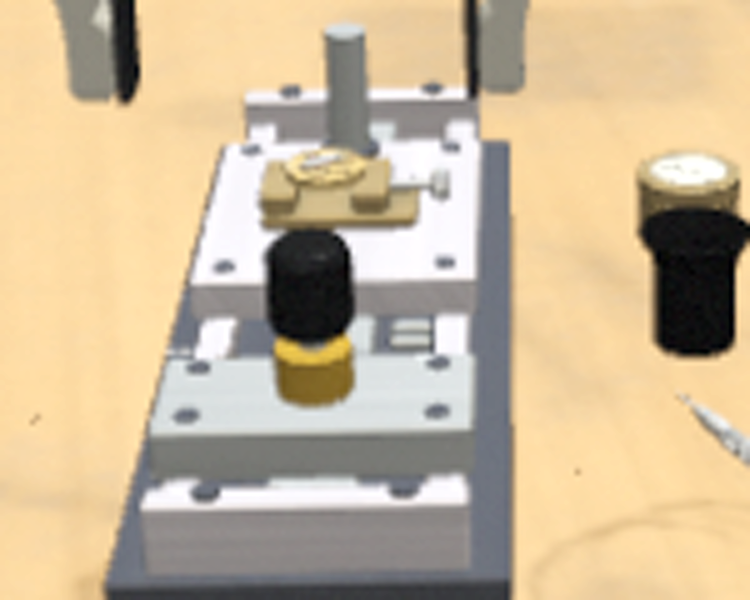

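The carrier sits at about 50 mm, with its post at (241,172) in the top crop and the block still at its first hole. Next I'll lower onto the knob and grip it.

Request:
move_arm([
  [1,0,-0.0015,-0.025,0,0,0],
  [1,0,0,-0.025,0,0,0],
  [1,0,0,-0.023,0,0,0],
  [1,0,0,0,0,0,0],
  [-1,0,0,0,0,0,0],
  [-1,0,0,0,0,0,0],
  [-1,0,0,0,0,0,0],
  [-1,0,0,0,0,0,0],
  [-1,0,0,0,0,0,0],
  [-1,0,0,0,0,0,0],
  [-1,0,0,0,0,0,0],
  [-1,0,0,0,0,0,0],
  [-1,0,0,0,0,0,0],
], force=40)

```text
time_s: 9.35
tcp_pos: [0.4894, 0.0328, 0.0534]
eef_rot: [180.0, -0.0, -99.8]
contact_force: [-0.5, 1.9, 0.4]
gripper_width: 0.0229
gripper_force: 40.0
```

Request:
move_arm([
  [-1,0,0,0.004,0,0,0],
  [-1,0,0,0.004,0,0,0],
  [-1,0,0,0.0035,0,0,0],
  [-1,0,0,0,0,0,0],
  [-1,0,0,0,0,0,0],
])

```text
time_s: 9.98
tcp_pos: [0.4894, 0.0328, 0.0647]
eef_rot: [180.0, -0.0, -99.8]
contact_force: [-0.2, 1.6, -8.7]
gripper_width: 0.0231
gripper_force: 40.0
```

Request:
move_arm([
  [-1,0.0008,0.005,0,0,0,0],
  [-1,0.0008,0.005,0,0,0,0],
  [-1,0.0009,0.005,0,0,0,0],
  [-1,0.0008,0.005,0,0,0,0],
  [-1,0.0009,0.005,0,0,0,0],
  [-1,0.0008,0.005,0,0,0,0],
  [-1,0.0009,0.005,0,0,0,0],
  [-1,0.0008,0.005,0,0,0,0],
  [-1,0.0009,0.005,0,0,0,0],
  [-1,0.0007,0.004,0,0,0,0],
  [-1,0,0,0,0,0,0],
  [-1,0,0,0,0,0,0],
])

```text
time_s: 11.48
tcp_pos: [0.498, 0.0822, 0.065]
eef_rot: [180.0, 0.0, -99.8]
contact_force: [-2.2, 2.4, -8.5]
gripper_width: 0.0229
gripper_force: 40.0
```

```bash
python3 - <<'E'
from h import *
c=cap('side','s4')['img']
cv2.imwrite('pics/s4c.png',cv2.convertScaleAbs(cv2.resize(c[200:320,190:340,::-1],None,fx=5,fy=5,interpolation=cv2.INTER_CUBIC),alpha=1.3))
E
```

```text
(no output)
```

View pics/s4c.png

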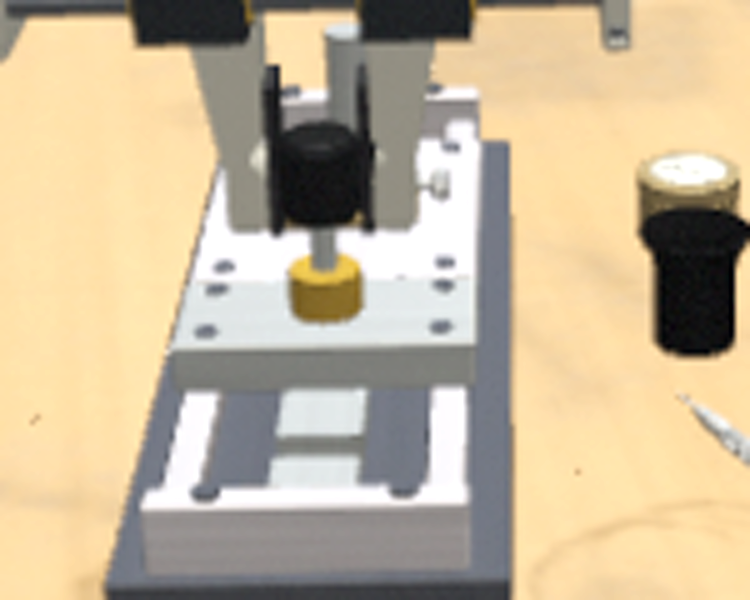

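The block has followed to sit just behind the carrier, whose screws are unmoved at (224,266) and (445,262). The pin is still raised, so I'll lower it now.

Request:
move_arm([
  [-1,0,0,-0.004,0,0,0],
  [-1,0,0,-0.004,0,0,0],
  [-1,0,0,-0.0035,0,0,0],
  [-1,0,0,0,0,0,0],
  [-1,0,0,0,0,0,0],
])

```text
time_s: 12.15
tcp_pos: [0.4981, 0.0819, 0.054]
eef_rot: [-180.0, 0.0, -99.8]
contact_force: [-6.0, 1.9, -1.2]
gripper_width: 0.0229
gripper_force: 40.0
```

Request:
move_arm([
  [-1,-0.0005,0,-0.0025,0,0,0],
  [-1,0,0,-0.0025,0,0,0],
  [-1,0,0,-0.0005,0,0,0],
  [-1,0,0,0,0,0,0],
  [-1,0,0,0,0,0,0],
])

```text
time_s: 12.78
tcp_pos: [0.4982, 0.082, 0.0495]
eef_rot: [-179.9, 0.0, -99.8]
contact_force: [-8.6, 1.1, 8.5]
gripper_width: 0.023
gripper_force: 40.0
```

```bash
python3 - <<'E'
from h import *
a=cap('top','t5')['img'][190:290,215:415,::-1]
cv2.imwrite('pics/t5c.png',cv2.convertScaleAbs(cv2.resize(a,(800,400),interpolation=cv2.INTER_CUBIC),alpha=1.5))
s=telemetry.get_state();print(s['tcp_pos'],s['contact_force'])
E
```

```text
[0.4981866  0.08194702 0.04948441] [-8.339887    2.32522336  8.07791088]
```

View pics/t5c.png

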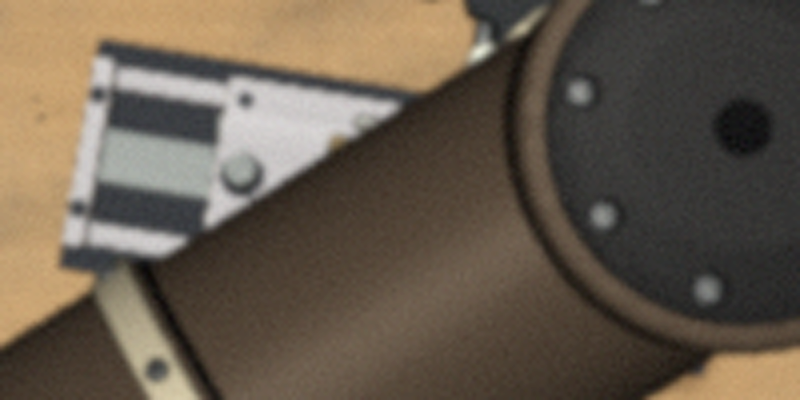

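The post is still at (241,172), so the carrier hasn't moved, and the pin is pressed against its stop with about 8 N.

```bash
python3 -c "
from plant import workorder; print(workorder.close_job())"
```

```text
the job is handed in; nothing more can be done
None
```

The job is handed in: the carrier is at its next station (about 50 mm by camera), the lock block is pinned in its next hole behind it, and the arm is still gripping the knob and pressing the pin fully home with about 8 N.

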